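Hang the sample bottle on the empty hook of the rotary stand

TASK

First turn the carousel of the rotary stand (it has a knob on top) until its empty hook stands over the pointer on the foot. Then hang the loose small bottle by its eye on that hook, its body outward like the other three, and press it down gently, without letting go, until the spring tongue on the post has snapped out over the eye; then let go and leave the things nearby where they are.

Things in the scene. Friction and masses are not known exactly. Their poses are not given: they have to be found in the camera images.
- stand: Fixed grey rotary stand: round foot 170 mm wide, column in the middle. Origin on the table, on the column's axis, z up. A low pointer bar (10 mm wide, 12 mm high) sticks out of the foot along the stand's own -x, to 118 mm from the axis.
- carousel (a joint): Angle (rad) of the carousel on the column; grows anticlockwise seen from above; 0 = the empty hook is exactly over the pointer. Starts between 0.6 and 2.4, turns both ways to +-3.1; a brake of about 0.15 N m holds it where it is left.
- knob (a point): Middle of the black knob on top, on the carousel's axis, 193 mm above the table: an upright flat bar 42 mm long, 16 mm thick, from 176 to 210 mm above the table. Grip it firmly. It turns with the carousel and has its axes: the bar is long along x, the empty hook's arm points along -x.
- hook (a point): Point on the axis of the empty hook's post, 128 mm above the table, same axes as the knob (-x outward). The eye comes to sit on a round flange, 21 mm wide, whose rubber washer gives 1 mm per 6 N, 3 mm at most. Post and flange were screwed up or down by hand: the washer's top is from 13 mm below to 13 mm above this point, not shown by any pose; find it by feel. Press with under 22 N.
- bottle: Loose small bottle, 60 to 130 g, standing: white round body 34 mm wide, 70 mm high, then a neck; black flat cap 30 mm along its x, 18 mm along its y, from 91 to 125 mm above the underside: grip it across y. Origin: centre of the underside, z up. The block with the eye stands out along +x; on the hook +x points to the carousel's axis.
- eye (a point): Lower mouth of the bottle's eye, at 36, 0, 70 mm in the bottle's frame: an upright round hole of 13 mm diameter through a block 22 x 22 mm and 20 mm high (70 to 90 mm above the underside).
- lotion: Bystander: white pump bottle with black pump, 70 x 70 x 200 mm, origin at the centre of its underside; leave it alone.
- cologne: Bystander: flat white bottle with white cap, 50 x 86 x 216 mm, origin at the centre of its underside; leave it alone.
- cream: Bystander: round tube 39 mm thick, 150 mm long, lying on the table, brown cap; origin below its middle; leave it alone.
- hub (a point): Point on the carousel's axis, 94 mm above the table, same axes as the knob, level with its four equal arms a quarter turn apart. Each arm ends in a hook: an upright steel post 110 mm from the axis. Three hooks carry a bottle like the loose one (fixed there, reaching 163 mm from the axis, cap tops 183 mm above the table); one is empty.
- tip (a point): Tip of the empty hook's post were it at middle height: 38 mm above hook (really up to 13 mm off). Post 10 mm thick, last 7 mm pointed. On its outer (-x) side a brass spring tongue slopes out downward, its lower end 23 mm above the washer standing out 5 mm; an eye going down pushes it in about 2 mm at 3 to 8 N, and it snaps out over the eye's top within 3 mm above the washer.
There are look-alikes about, which are no part of the job. Leave any yellow look-alike of the bottle alone.

How it is judged:
By the outcome, as a careful person would: the job done as asked, in the order asked, and still so for the second after the job is handed in, with the robot touching nothing.
It also fails if it takes over 64 s, if anything falls off the work surface, if the arm or the gripper's body presses on something with over 40 N, if the wrist force passes 120 N, or if a joint passes its speed limit or range.

ROBOT

A 6-joint arm with a two-finger parallel gripper is mounted at the origin on a cart in front of the work surface, level with it; the furniture and walls round the work are solid. World frame = base frame: x ahead of the robot, y to its left, z up, the work surface at z = 0. Lengths are in m, angles in rad, forces in N, time in s.
With the tool pointing down it reaches from about 0.35 to 0.975 m from the base axis. Payload 4.9 kg.
Tool frame: the origin (TCP) lies on the front face of the gripper's body, between the roots of the fingers; the fingertips stand ctrl.tip_extent ahead of it and the grasp point (between the pads) lies 54 mm ahead of it (ctrl.tip_extent is the distance from the TCP to the fingertips, in m); z points along the fingers, y is the line along which they close (so a half turn about z gives the same grasp; the last joint's range is limited). The gripper opens to 85 mm and grips with 20 to 120 N. Pads are 22 mm wide; open, the fingers measure 114 mm over their backs; the gripper's body (76 mm by 85 mm) begins 54 mm behind the grasp point. The pads swing forward as they close: fully open they stand 13 mm farther back than shut.
Start: joints at [1.007, 0.053, 1.613, -0, 1.476, -0.119], TCP at [0.269, 0.564, 0.304] pointing down, gripper open.
Joint ranges: [-3.01, 3.01], [-1.01, 2.22], [0.06, 2.58], [-1.02, 4.17], [0.09, 2.62], [-3.14, 3.14]. Speed limits (rad/s): [2.57, 2.57, 3.14, 3.14, 3.14, 3.14].

INTERFACE

Orientations are given as a rotation vector (axis times angle).
In Python, from station import ctrl gives the robot as it stands.
- The arm moves only by the tool apply_moves, never from a script. Its argument "rows" is one flat list of numbers, 6 for each row, row after row: the shift along the tool's x, y, z normalised to -1 to 1, where 1 is 0.6 m, then the turn, a rotation vector about the tool's x, y, z normalised to -1 to 1, where 1 is 90 degrees. A call has 1 to 20 rows; each row is the pose to reach, as a shift and turn from the pose commanded when the call began, along the tool's axes at that moment; what a row does not reach only later rows make up. A row lasts 1/10 s, in which the tool goes at most 50 mm and 8.59 degrees, less where a joint would pass 70% of its speed; a pose out of reach is approached as far as the arm can. A call with a number of a shift or a turn outside -1 to 1 is refused whole. A call with a gripper value outside its range is refused whole. "grip" is the opening, from 0 (shut) to 1 (fully open), set as the call begins (left out, the last holds). The fingers move at their own pace and stop on an object; "grip_force" is the grip in N (left out, the last holds). Time passes only in rows, so rows that repeat a pose let the fingers close. It gives the time, the measured TCP pose, the force, the opening and the grip force at its end, in the units of the state.
- ctrl.get_obs(): the state, without advancing time (a new reading comes with each control period).
- ctrl.get_image(name): name is "scene" or "top" or "wrist"; returns (picture, depth): 420x560x3 uint8, blue, green, red; 420x560 float32, m along the optical axis (not along the pixel's ray), 0 where there is no reading.
- ctrl.camera_model(name): a dict with "mtx" (3x3 intrinsics, pixels), "k1" (the pictures are not rectified: a ray, as slopes to the right and down, at radius r is drawn at 1 + k1 r^2 times it, then the intrinsics apply), "R" (3x3) and "t" (3): a world point X has camera coordinates R X + t; the wrist camera has in their place "tool_from_camera" (4x4, takes a point from camera to tool coordinates, whose origin is the TCP and whose axes are the flange's). Camera axes: x right, y down, z forward; pixel columns grow to the right and rows downward; lengths in m; the calibration is good to about 2 mm. A picture is of the moment at which its call begins: read the wrist's pose just before it. camera_model takes no time and is no camera call.
- ctrl.finish_job(): hands the job in; it is judged then, once.
The state is a dict: "t": time; "q": joint angles; "dq": joint speeds; "effort": joint torques, N m; "tool_pos": TCP position; "tool_rot": TCP orientation; "contact_force": force on the tool from outside, world axes, zero at the start; "wrist_torque": the same for the moment, N m; "opening": finger opening in m; "grip_force": force on a finger pad.
Only numpy, scipy, OpenCV 4.12 (cv2) and the standard library are available. Lean on these libraries where they do the work, as an engineer would, in place of code of your own. Each camera call takes 0.05 s, during which the arm holds its last target. There are 200 camera calls.

## Working session

There is one attempt and no reset: what is moved stays moved. The work goes in short steps, Python scripts to look and compute and a tool call to move; the robot and the scene stay as the last step left them, time stands still between calls to the robot, and variables do not carry over. Pictures are saved under pics/ and viewed, at most 10 in all, crops included, and the job is handed in when it is done.

Besides the shell and the picture viewer there is one more tool, called after "Emit:" by a JSON object that holds its "fn" and its "kwargs". apply_moves: Moves the arm, as the interface text tells. Its arguments: {"type":"object","properties":{"rows":{"type":"array","items":{"type":"number"}},"grip":{"type":"number"},"grip_force":{"type":"number"}},"required":["rows"]}

```bash
ls; mkdir -p pics; cat > h.py <<'E'
import numpy as np, cv2
from scipy.spatial.transform import Rotation as Rn
from station import ctrl
def cam(name,obs):
    m=ctrl.camera_model(name)
    if 'R' in m: R=np.array(m['R']);t=np.array(m['t']); return m,R.T,-R.T@t
    T=np.array(m['tool_from_camera']); Rt=Rn.from_rotvec(obs['tool_rot']).as_matrix()
    return m,Rt@T[:3,:3],Rt@T[:3,3]+np.array(obs['tool_pos'])
def grab(name):
    obs=ctrl.get_obs(); im,d=ctrl.get_image(name); return obs,im,d
def cloud(name,obs,d):
    m,R,p=cam(name,obs); K=np.array(m['mtx']); h,w=d.shape
    u,v=np.meshgrid(np.arange(w),np.arange(h))
    pts=np.stack([u,v],-1).reshape(-1,1,2).astype(float)
    n=cv2.undistortPoints(pts,K,np.array([m['k1'],0,0,0,0.])).reshape(h,w,2)
    c=np.dstack([n,np.ones((h,w))])*d[...,None]
    W=c@R.T+p; W[d<=0]=np.nan
    return W
E
python3 - <<'E'
from h import *
o=ctrl.get_obs();print(o['t'],ctrl.tip_extent,o['tool_pos'],o['tool_rot'],o['opening'])
for n in ['scene','top']:
    o,im,d=grab(n); cv2.imwrite(f'pics/{n}0.png',im); np.savez(f'{n}0.npz',im=im,W=cloud(n,o,d))
    print(n,cam(n,o)[1:])
E
```

```text
pics
0.0 0.0726 [0.26868162 0.56377129 0.30267035] [-6.92822977e-01 -3.06355696e+00  3.04262536e-03] 0.0854124321898802
scene (array([[ 0.57157813, -0.42746029,  0.70041141],
       [-0.82018337, -0.27219676,  0.50319793],
       [-0.02444741, -0.86208273, -0.50617753]]), array([-0.442286  , -0.75015067,  0.85942852]))
top (array([[ 0.14123056, -0.97007164,  0.19752199],
       [-0.98997416, -0.13793587,  0.03041142],
       [-0.00225589, -0.19983669, -0.97982662]]), array([ 0.32822949, -0.04943999,  1.13693052]))
```

View pics/scene0.png

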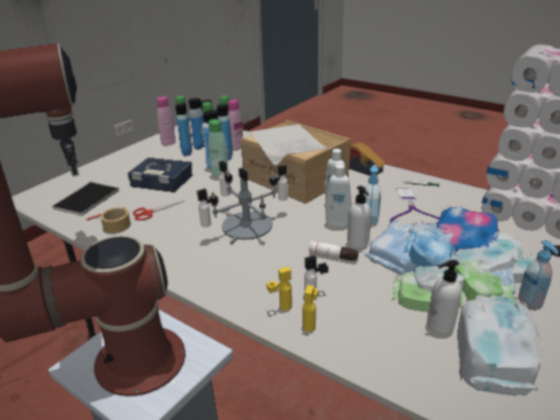

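View pics/top0.png

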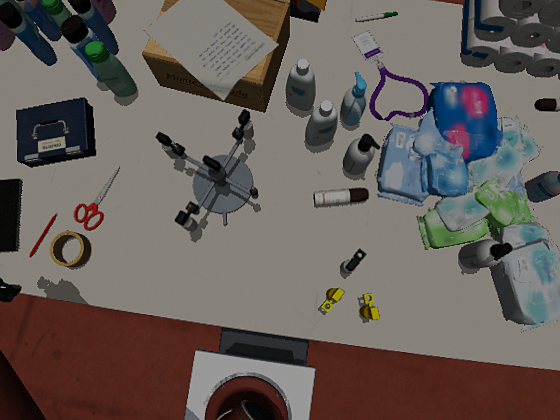

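The scene view shows the stand at (247,210), the loose bottle at (312,275) and yellow look-alikes at (285,290) and (309,310). The top view shows the foot at (223,184), the pointer at (226,218), the empty hook near (254,192) and the bottle at (352,263).

```bash
python3 - <<'E'
from h import *
z=np.load('top0.npz');im=z['im'];W=z['W']
a=cv2.resize(im[100:235,150:270],None,fx=4,fy=4,interpolation=2)[:540,:480]
b=cv2.resize(im[240:290,330:370],None,fx=8,fy=8,interpolation=2)
c=np.zeros((540,800,3),np.uint8);c[:540,:480]=a;c[:400,480:800]=b
cv2.imwrite('pics/c0.png',c)
# foot points: z between .003 and .03 near
for (u,v) in [(223,184),(213,165),(226,218),(255,192),(244,117),(165,138),(185,215),(353,263),(348,268),(362,253)]: print(u,v,W[v,u].round(3))
# knob
def sel(c,r,z0,z1):
    m=(np.hypot(W[...,0]-c[0],W[...,1]-c[1])<r)&(W[...,2]>z0)&(W[...,2]<z1); return m
c=W[184,223,:2]
m=sel(c,.12,.004,.05); print('foot',m.sum(),np.nanmin(W[m],0),np.nanmax(W[m],0))
m=sel(c,.06,.185,.23);P=W[m];print('knob',len(P),P.mean(0)); 
if len(P)>3:
    w,V=np.linalg.eigh(np.cov(P[:,:2].T));print(w**.5,V[:,1],np.arctan2(V[1,1],V[0,1]))
b=W[263,353,:2]
for z0,z1 in [(.06,.1),(.11,.14)]:
    m=sel(b,.06,z0,z1);P=W[m];print(z0,len(P),P.mean(0))
    w,V=np.linalg.eigh(np.cov(P[:,:2].T));print(w**.5,V[:,1])
E
```

```text
223 184 [0.595 0.152 0.041]
213 165 [0.596 0.152 0.21 ]
226 218 [0.509 0.133 0.012]
255 192 [0.564 0.053 0.132]
244 117 [0.734 0.103 0.185]
165 138 [0.656 0.287 0.181]
185 215 [0.475 0.202 0.181]
353 263 [ 0.425 -0.208  0.123]
348 268 [nan nan nan]
362 253 [ 0.457 -0.235  0.08 ]
foot 2309 [0.47990659 0.03287664 0.00400964] [0.70197721 0.26702821 0.04616399]
knob 160 [0.60118895 0.15767808 0.20596777]
[0.00502924 0.01258718] [0.35001015 0.93674591] 1.2132143847218977
0.06 142 [ 0.43849933 -0.21648871  0.08256364]
[0.00851222 0.02175824] [-0.77820521  0.62801007]
0.11 102 [ 0.4226042  -0.20757963  0.12478214]
[0.00541429 0.00890273] [-0.8298648   0.55796453]
```

View pics/c0.png

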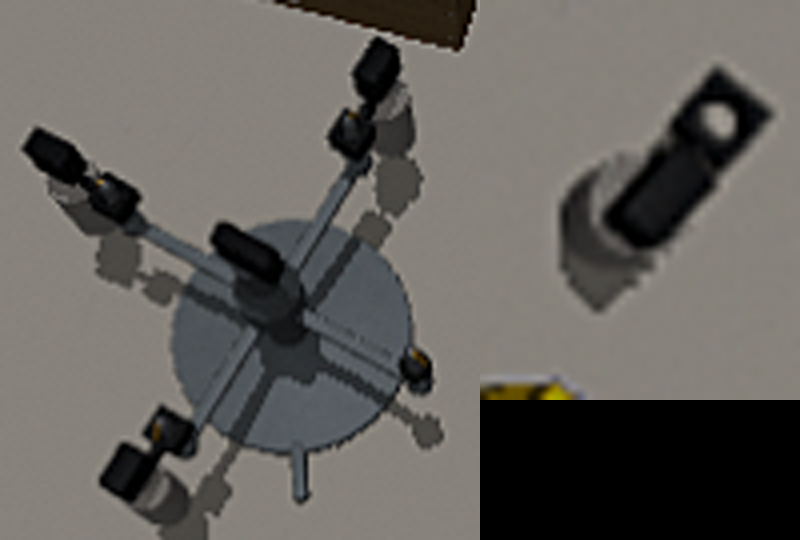

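```bash
cat >> h.py <<'E'
def plan(pos,yaw_deg):
    """tool down, tool y at yaw"""
    o=ctrl.get_obs(); R0=Rn.from_rotvec(o['tool_rot']); p0=np.array(o['tool_pos'])
    a=np.radians(yaw_deg); y=np.array([np.cos(a),np.sin(a),0]); zt=np.array([0,0,-1.]); x=np.cross(y,zt)
    R=Rn.from_matrix(np.c_[x,y,zt]); s=R0.inv().apply(np.array(pos)-p0)/.6; r=(R0.inv()*R).as_rotvec()/(np.pi/2)
    print('shift',s.round(4),'turn',r.round(4),'rows>=',max(np.linalg.norm(s)*12,np.linalg.norm(r)*90/8.59).round(1))
E
python3 - <<'E'
from h import *
from scipy.optimize import least_squares
for n in ['top','scene']:
    W=np.load(n+'0.npz')['W']
    c=np.array([.6,.156])
    P=W.reshape(-1,3);P=P[~np.isnan(P[:,0])]
    r=np.hypot(*(P[:,:2]-c).T)
    f=P[(r<.14)&(P[:,2]<.03)&(P[:,2]>-.01)]
    h,e=np.histogram(f[:,2],20);print(n,h,e.round(4)[[0,-1]])
    k=P[(r<.04)&(P[:,2]>.2)&(P[:,2]<.215)]; print('knobtop',len(k),k.mean(0),(k[:,:2].min(0)+k[:,:2].max(0))/2)
    ang=np.degrees(np.arctan2(f[:,1]-c[1],f[:,0]-c[0])); rr=np.hypot(*(f[:,:2]-c).T)
    p=f[(rr>.09)&(rr<.118)&(f[:,2]>.007)&(np.abs(ang+166)<15)]; print('pointer',len(p),p.mean(0))
    # foot edge: max radius per angle bin for z>.004
    g=f[(f[:,2]>.004)&(rr<.1)]; 
    A=np.degrees(np.arctan2(g[:,1]-c[1],g[:,0]-c[0]));R=np.hypot(*(g[:,:2]-c).T)
    E=np.array([g[(A>=a)&(A<a+10)][np.argmax(R[(A>=a)&(A<a+10)])] for a in range(-180,180,10) if ((A>=a)&(A<a+10)).any() and abs(a+166)>15])
    s=least_squares(lambda q:np.hypot(*(E[:,:2]-q[:2]).T)-q[2],[*c,.085],loss='soft_l1',f_scale=.002);print('foot',s.x)
    # caps tops of carousel bottles
    kk=P[(r>.12)&(r<.18)&(P[:,2]>.178)&(P[:,2]<.19)]
    a=np.degrees(np.arctan2(kk[:,1]-c[1],kk[:,0]-c[0]))
    for a0 in (-21,69,159):
        d=(a-a0+180)%360-180; q=kk[np.abs(d)<25]; print(a0,len(q),q.mean(0).round(4) if len(q) else'')
print(ctrl.camera_model('wrist')['tool_from_camera'],ctrl.camera_model('wrist')['mtx'])
plan([.60,.156,.36],-20.5)
E
```

```text
top [  12   82  437 1066 1335  890  327   81   92  196  347  433  355  307
  152   83   50   24   12    8] [-0.0067  0.0287]
knobtop 130 [0.60249241 0.15857696 0.2090783 ] [0.60342334 0.15903231]
pointer 30 [0.50166432 0.13540916 0.012502  ]
foot [0.60139438 0.15504424 0.09360995]
-21 86 [0.7394 0.1066 0.1832]
69 89 [0.6569 0.2941 0.1833]
159 84 [0.4693 0.2118 0.1835]
scene [ 22 162 504 571 310  90  37  67 134 187 207 158 100  45  36  16   8   7
   4   4] [-0.0085  0.0298]
knobtop 42 [0.59840246 0.15606917 0.20585666] [0.5986882 0.1594279]
pointer 10 [0.49863827 0.13262801 0.01106382]
foot [0.59900707 0.15694952 0.08387699]
-21 20 [0.7376 0.1032 0.1806]
69 21 [0.6538 0.2928 0.1799]
159 29 [0.464  0.2104 0.1807]
[[-1.50932260e-03 -9.58898728e-01 -2.83744519e-01  7.27813124e-02]
 [ 9.99998176e-01 -1.77950138e-03  6.94433745e-04 -3.19270087e-04]
 [-1.17081540e-03 -2.83742954e-01  9.58899664e-01 -6.91567875e-02]
 [ 0.00000000e+00  0.00000000e+00  0.00000000e+00  1.00000000e+00]] [[317.83294778   0.         277.34638429]
 [  0.         317.83294778 209.89148509]
 [  0.           0.           1.        ]]
shift [-0.7909 -0.3761 -0.0949] turn [-1.100e-03  8.000e-04  9.446e-01] rows>= 10.6
```

Emit:
{"fn": "apply_moves", "kwargs": {"rows": [-0.79, -0.375, -0.095, 0, 0, 0.945, -0.79, -0.375, -0.095, 0, 0, 0.945, -0.79, -0.375, -0.095, 0, 0, 0.945, -0.79, -0.375, -0.095, 0, 0, 0.945, -0.79, -0.375, -0.095, 0, 0, 0.945, -0.79, -0.375, -0.095, 0, 0, 0.945, -0.79, -0.375, -0.095, 0, 0, 0.945, -0.79, -0.375, -0.095, 0, 0, 0.945, -0.79, -0.375, -0.095, 0, 0, 0.945, -0.79, -0.375, -0.095, 0, 0, 0.945, -0.79, -0.375, -0.095, 0, 0, 0.945, -0.79, -0.375, -0.095, 0, 0, 0.945, -0.79, -0.375, -0.095, 0, 0, 0.945, -0.79, -0.375, -0.095, 0, 0, 0.945, -0.79, -0.375, -0.095, 0, 0, 0.945], "grip": 1}}

```text
t: 1.6
tool_pos: [0.5992, 0.1582, 0.3606]
tool_rot: [-2.58, -1.792, 0.001]
contact_force: [0.4, 0.2, -0.3]
opening: 0.0851
grip_force: 0.0
```

```bash
cat > meas.py <<'E'
from h import *
def stand(W,c,hookang):
    P=W.reshape(-1,3);P=P[~np.isnan(P[:,0])]
    d=P[:,:2]-c; r=np.hypot(*d.T); a=np.degrees(np.arctan2(d[:,1],d[:,0]))
    k=P[(r<.04)&(P[:,2]>.203)&(P[:,2]<.217)]
    if len(k)>10:
        rect=cv2.minAreaRect((k[:,:2]*1000).astype(np.float32)); print('knobtop',len(k),k.mean(0).round(4),rect)
        V=np.linalg.eigh(np.cov(k[:,:2].T))[1][:,1];print(' bar ang',np.degrees(np.arctan2(V[1],V[0])))
    p=P[(r>.09)&(r<.116)&(P[:,2]>.008)&(P[:,2]<.017)&(np.abs(a+167)<8)]
    if len(p)>5: print('pointer',len(p),p.mean(0).round(4),'ang',np.degrees(np.arctan2(*(p.mean(0)[:2]-c)[::-1])))
    for b in (90,180,270):
        e=(a-hookang-b+180)%360-180; q=P[(np.abs(e)<15)&(r>.12)&(r<.17)&(P[:,2]>.179)&(P[:,2]<.188)]
        if len(q)>10:
            R=cv2.minAreaRect((q[:,:2]*1000).astype(np.float32)); m=np.array(R[0])/1000
            print('cap',b,len(q),m.round(4),np.array(R[1]).round(1),'ang',np.degrees(np.arctan2(*(m-c)[::-1])).round(2),'r',np.hypot(*(m-c)).round(4))
    e=(a-hookang+180)%360-180; q=P[(np.abs(e)<9)&(r>.095)&(r<.125)&(P[:,2]>.09)]
    if len(q)>3: print('post',len(q),'top z',np.sort(q[:,2])[-8:].round(4),q[q[:,2]>q[:,2].max()-.01].mean(0).round(4))
E
python3 - <<'E'
from meas import *
o,im,d=grab('wrist');print(o['t'],o['tool_pos']);cv2.imwrite('pics/w1.png',im);W=cloud('wrist',o,d);np.savez('w1.npz',W=W,im=im)
stand(W,np.array([.6025,.158]),-111.3)
E
```

```text
1.6 [0.59922257 0.15824057 0.36063218]
knobtop 1156 [0.6037 0.162  0.2083] ((603.5428466796875, 161.04141235351562), (41.160823822021484, 15.914291381835938), 68.63973236083984)
 bar ang 68.70272321188733
pointer 127 [0.5019 0.1385 0.0103] ang -169.03139504386917
cap 90 667 [0.7387 0.1076] [17.3 30.1] ang -20.3 r 0.1453
cap 180 699 [0.6544 0.2903] [18.2 17.2] ang 68.59 r 0.1421
cap 270 687 [0.4678 0.2136] [17.7 29.5] ang 157.58 r 0.1458
post 661 top z [0.1704 0.1706 0.1706 0.1707 0.1708 0.1709 0.1713 0.1721] [0.5634 0.059  0.1667]
```

View pics/w1.png

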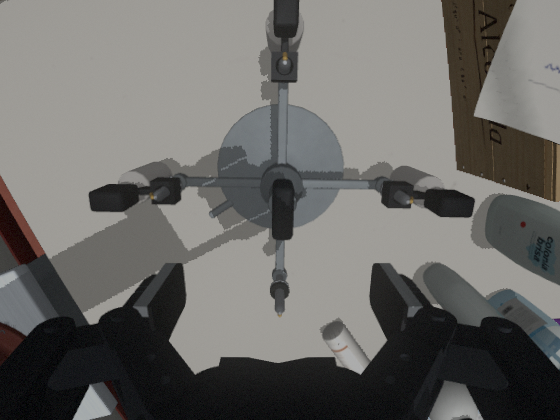

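The wrist view shows the knob at (283,205), the empty post at (279,300) and the pointer at (222,207). The sizes agree (bar 41x16 mm, caps 30x18 mm at r 145 mm).

```bash
python3 - <<'E'
from h import *
plan([.603,.1597,.250],-21.3)
E
```

```text
shift [0.0045 0.005  0.1846] turn [-0.0002  0.      0.0096] rows>= 2.2
```

Emit:
{"fn": "apply_moves", "kwargs": {"rows": [0.0045, 0.005, 0.06, 0, 0, 0.01, 0.0045, 0.005, 0.12, 0, 0, 0.01, 0.0045, 0.005, 0.16, 0, 0, 0.01, 0.0045, 0.005, 0.184, 0, 0, 0.01, 0.0045, 0.005, 0.184, 0, 0, 0.01, 0.0045, 0.005, 0.184, 0, 0, 0.01]}}

```text
t: 2.25
tool_pos: [0.6041, 0.159, 0.2517]
tool_rot: [2.595, 1.77, 0.002]
contact_force: [0.4, -0.0, 0.5]
opening: 0.0854
grip_force: 0.0
```

Emit:
{"fn": "apply_moves", "kwargs": {"rows": [0, 0, 0, 0, 0, 0, 0, 0, 0, 0, 0, 0, 0, 0, 0, 0, 0, 0, 0, 0, 0, 0, 0, 0, 0, 0, 0, 0, 0, 0, 0, 0, 0, 0, 0, 0, 0, 0, 0, 0, 0, 0, 0, 0, 0, 0, 0, 0, 0, 0, 0, 0, 0, 0, 0, 0, 0, 0, 0, 0], "grip": 0, "grip_force": 70}}

```text
t: 3.25
tool_pos: [0.6034, 0.1589, 0.2524]
tool_rot: [-2.595, -1.769, 0.0]
contact_force: [-5.3, -0.4, 7.3]
opening: 0.0151
grip_force: 99.3
```

Emit:
{"fn": "apply_moves", "kwargs": {"rows": [0, 0, 0, 0, 0, 0.04, 0, 0, 0, 0, 0, 0.09, 0, 0, 0, 0, 0, 0.14, 0, 0, 0, 0, 0, 0.19, 0, 0, 0, 0, 0, 0.24, 0, 0, 0, 0, 0, 0.29, 0, 0, 0, 0, 0, 0.34, 0, 0, 0, 0, 0, 0.39, 0, 0, 0, 0, 0, 0.44, 0, 0, 0, 0, 0, 0.49, 0, 0, 0, 0, 0, 0.54, 0, 0, 0, 0, 0, 0.58, 0, 0, 0, 0, 0, 0.61, 0, 0, 0, 0, 0, 0.624, 0, 0, 0, 0, 0, 0.624, 0, 0, 0, 0, 0, 0.624, 0, 0, 0, 0, 0, 0.624]}}

```text
t: 4.95
tool_pos: [0.6029, 0.1596, 0.2524]
tool_rot: [-3.121, -0.34, 0.003]
contact_force: [-8.5, 2.3, 8.9]
opening: 0.0151
grip_force: 99.5
```

```bash
python3 - <<'E'
from meas import *
o,im,d=grab('wrist');print(o['t'],o['tool_pos'],o['contact_force'],o['wrist_torque'],o['opening']);y=Rn.from_rotvec(o['tool_rot']).as_matrix()[:,1];print('yaw',np.degrees(np.arctan2(y[1],y[0])))
o,im,d=grab('top');W=cloud('top',o,d);stand(W,np.array([.6035,.159]),-167.4)
plan([.603,.159,.36],-77.5)
E
```

```text
4.95 [0.60289333 0.15959359 0.25239723] [-8.45525913  2.27488037  8.89137972] [ 0.29139864  1.02029108 -0.14952218] 0.015127232962608516
yaw -77.57859859947852
pointer 32 [0.5026 0.1353 0.0129] ang -166.80272532050432
cap 90 80 [0.6358 0.0172] [15.5 28.9] ang -77.17 r 0.1455
post 426 top z [0.5275 0.5276 0.5276 0.5278 0.5279 0.5279 0.528  0.529 ] [0.4914 0.1364 0.5231]
shift [-0.0003  0.0006 -0.1794] turn [-0.0015  0.0011 -0.0009] rows>= 2.2
```

Emit:
{"fn": "apply_moves", "kwargs": {"rows": [0, 0, 0, 0, 0, 0, 0, 0, 0, 0, 0, 0, 0, 0, 0, 0, 0, 0, 0, 0, 0, 0, 0, 0, 0, 0, 0, 0, 0, 0, 0, 0, 0, 0, 0, 0, 0, 0, 0, 0, 0, 0, 0, 0, -0.06, 0, 0, 0, 0, 0, -0.12, 0, 0, 0, 0, 0, -0.16, 0, 0, 0, 0, 0, -0.18, 0, 0, 0, 0, 0, -0.18, 0, 0, 0, 0, 0, -0.18, 0, 0, 0], "grip": 1}}

```text
t: 6.35
tool_pos: [0.6034, 0.1585, 0.357]
tool_rot: [3.123, 0.339, -0.003]
contact_force: [0.8, -0.2, -0.8]
opening: 0.0853
grip_force: 0.0
```

```bash
python3 - <<'E'
from meas import *
o,im,d=grab('wrist');print(o['t'],o['tool_pos']);cv2.imwrite('pics/w2.png',im);W=cloud('wrist',o,d);np.savez('w2.npz',W=W,im=im)
y=Rn.from_rotvec(o['tool_rot']).as_matrix()[:,1];print('yaw',np.degrees(np.arctan2(y[1],y[0])))
stand(W,np.array([.6035,.1605]),-167.4)
o,im,d=grab('top');W=cloud('top',o,d);stand(W,np.array([.6035,.159]),-167.4)
E
```

```text
6.35 [0.60339821 0.15852807 0.35695673]
yaw -77.59546526271049
knobtop 1175 [0.6052 0.1607 0.2083] ((604.0148315429688, 160.6336669921875), (40.95441436767578, 15.661489486694336), 12.68523120880127)
 bar ang -167.64149631372982
cap 90 680 [0.6347 0.0181] [16.4 30.2] ang -77.64 r 0.1458
cap 180 775 [0.7402 0.1899] [19.3 18.1] ang 12.15 r 0.1398
cap 270 703 [0.5728 0.3027] [16.9 30.6] ang 102.19 r 0.1455
post 703 top z [0.1698 0.1699 0.1699 0.17   0.1702 0.1705 0.1706 0.1708] [0.4972 0.1369 0.166 ]
knobtop 73 [0.6013 0.1553 0.2094] ((604.216064453125, 155.40530395507812), (43.6651611328125, 10.024012565612793), 8.390870094299316)
 bar ang -170.06412714686348
pointer 32 [0.5019 0.1352 0.0123] ang -166.8191532117699
cap 90 79 [0.6362 0.0172] [15.3 29.1] ang -77.0 r 0.1456
post 401 top z [0.6085 0.6085 0.6086 0.6086 0.6086 0.6087 0.609  0.6091] [0.4902 0.1337 0.6051]
```

View pics/w2.png

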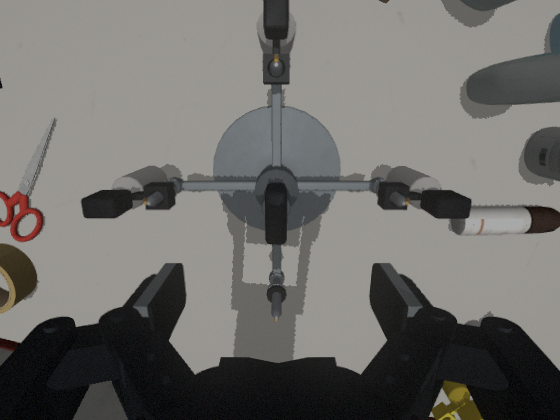

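The hook arm now hides the pointer (column 277 in the view), and the numbers agree: hook -167.6° against pointer about -167°. Next is the bottle.

```bash
python3 - <<'E'
from h import *
plan([.424,-.208,.30],-127)
E
```

```text
shift [-0.4223  0.5325  0.0946] turn [0.0009 0.0025 0.5489] rows>= 8.2
```

Emit:
{"fn": "apply_moves", "kwargs": {"rows": [-0.42, 0.53, 0.095, 0, 0, 0.55, -0.42, 0.53, 0.095, 0, 0, 0.55, -0.42, 0.53, 0.095, 0, 0, 0.55, -0.42, 0.53, 0.095, 0, 0, 0.55, -0.42, 0.53, 0.095, 0, 0, 0.55, -0.42, 0.53, 0.095, 0, 0, 0.55, -0.42, 0.53, 0.095, 0, 0, 0.55, -0.42, 0.53, 0.095, 0, 0, 0.55, -0.42, 0.53, 0.095, 0, 0, 0.55, -0.42, 0.53, 0.095, 0, 0, 0.55, -0.42, 0.53, 0.095, 0, 0, 0.55, -0.42, 0.53, 0.095, 0, 0, 0.55]}}

```text
t: 7.65
tool_pos: [0.4266, -0.2049, 0.3014]
tool_rot: [-2.979, 0.996, 0.0]
contact_force: [0.7, 0.3, -0.4]
opening: 0.0858
grip_force: 0.0
```

```bash
cat > bot.py <<'E'
from h import *
def bottle(W,c,zc,zb):
    P=W.reshape(-1,3);P=P[~np.isnan(P[:,0])];r=np.hypot(*(P[:,:2]-c).T)
    out=[]
    for n,z in (('cap',zc),('block',zb)):
        q=P[(r<.06)&(abs(P[:,2]-z)<.005)]; 
        if len(q)<10: print(n,len(q));continue
        R=cv2.minAreaRect((q[:,:2]*1000).astype(np.float32)); print(n,len(q),np.array(R[0]).round(1),np.array(R[1]).round(1),round(R[2],1),'z',np.median(q[:,2]).round(4)); out.append(np.array(R[0]))
    if len(out)==2:
        d=out[1]-out[0];print('dist',np.hypot(*d),'ang',np.degrees(np.arctan2(d[1],d[0])))
E
python3 - <<'E'
from bot import *
o,im,d=grab('wrist');print(o['t'],o['tool_pos'],o['tool_rot']);cv2.imwrite('pics/w3.png',im);W=cloud('wrist',o,d)
bottle(W,np.array([.43,-.213]),.125,.09)
E
```

```text
7.65 [ 0.42657922 -0.20491113  0.30137344] [-2.97901777e+00  9.95928138e-01  3.70461173e-04]
cap 759 [ 420.9 -207.5] [18.  29.7] 53.9 z 0.1238
block 529 [ 445.1 -224.1] [21.4 33. ] 53.9 z 0.0888
dist 29.404056299949882 ang -34.37239806739765
```

View pics/w3.png

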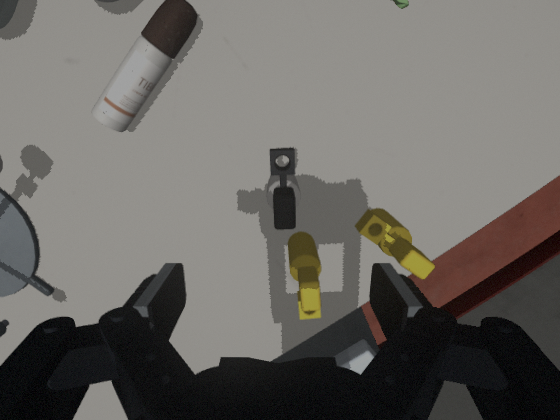

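The cap is at (284,208), with its eye above at (283,160). The yellow look-alikes are at (303,270) and (395,240), so I'll check finger clearance.

```bash
python3 - <<'E'
from h import *
o,im,d=grab('wrist');W=cloud('wrist',o,d)
im=im.astype(int);y=(im[...,2]>100)&(im[...,1]>80)&(im[...,0]<60)&(W[...,2]>.03)
P=W[y];a=np.radians(-36.1);ex=np.array([np.cos(a),np.sin(a)]);ey=np.array([np.sin(a),-np.cos(a)])
D=P[:,:2]-[.4209,-.2075];X=D@ex*1e3;Y=D@ey*1e3
for z0 in (.03,.06,.085,.1):
    m=P[:,2]>z0
    for s,n in ((Y>45,'right'),(Y<45,'near')):
        k=m&s
        if k.sum()>5: print(z0,n,k.sum(),'x',X[k].min().round(),X[k].max().round(),'y',Y[k].min().round(),Y[k].max().round())
k=(abs(X)<18);print('in finger strip',k.sum(),Y[k].min() if k.any() else '',P[k,2].max() if k.any() else '')
plan([.4212,-.2075,.166],-126.1)
E
```

```text
0.03 right 1097 x -64.0 -15.0 y 72.0 131.0
0.03 near 520 x -126.0 -64.0 y 6.0 38.0
0.06 right 1096 x -64.0 -15.0 y 72.0 131.0
0.06 near 520 x -126.0 -64.0 y 6.0 38.0
0.085 right 825 x -64.0 -15.0 y 72.0 131.0
0.085 near 425 x -126.0 -64.0 y 13.0 36.0
0.1 right 477 x -64.0 -36.0 y 99.0 131.0
0.1 near 332 x -94.0 -64.0 y 13.0 31.0
in finger strip 17 82.64262562176319 0.09066148358750892
shift [-0.0047  0.0088  0.2261] turn [-0.0001 -0.0001 -0.0095] rows>= 2.7
```

Emit:
{"fn": "apply_moves", "kwargs": {"rows": [-0.0047, 0.0088, 0.04, 0, 0, -0.01, -0.0047, 0.0088, 0.09, 0, 0, -0.01, -0.0047, 0.0088, 0.14, 0, 0, -0.01, -0.0047, 0.0088, 0.18, 0, 0, -0.01, -0.0047, 0.0088, 0.21, 0, 0, -0.01, -0.0047, 0.0088, 0.226, 0, 0, -0.01, -0.0047, 0.0088, 0.226, 0, 0, -0.01, -0.0047, 0.0088, 0.226, 0, 0, -0.01], "grip": 0.6}}

```text
t: 8.55
tool_pos: [0.4212, -0.2086, 0.1668]
tool_rot: [2.986, -0.975, 0.002]
contact_force: [0.6, 0.8, 0.6]
opening: 0.0509
grip_force: 0.0
```

Emit:
{"fn": "apply_moves", "kwargs": {"rows": [0, 0, 0, 0, 0, 0, 0, 0, 0, 0, 0, 0, 0, 0, 0, 0, 0, 0, 0, 0, 0, 0, 0, 0, 0, 0, 0, 0, 0, 0, 0, 0, 0, 0, 0, 0, 0, 0, 0, 0, 0, 0, 0, 0, 0, 0, 0, 0], "grip": 0, "grip_force": 60}}

```text
t: 9.35
tool_pos: [0.4212, -0.209, 0.1671]
tool_rot: [2.986, -0.976, 0.004]
contact_force: [1.0, 0.2, 5.8]
opening: 0.0171
grip_force: 59.0
```

```bash
python3 - <<'E'
from h import *
o=ctrl.get_obs();print(o)
print('lift');p=o['tool_pos'];plan([p[0],p[1],.31],-126.1)
E
```

```text
{'t': 9.35, 'q': array([-6.19252190e-01, -2.01847706e-01,  2.09082718e+00,  3.46535800e-04,
        1.25030536e+00,  1.58324142e+00]), 'dq': array([-0.0001723 ,  0.0001159 , -0.001174  , -0.00051249,  0.000933  ,
        0.00030697]), 'effort': array([-4.11086222e-01, -2.25277519e+01, -3.07793355e+01, -2.64225304e-01,
        4.04867262e-02, -1.87198304e-03]), 'tool_pos': array([ 0.42122531, -0.20903791,  0.16714536]), 'tool_rot': array([ 2.98577585, -0.97589682,  0.00361351]), 'contact_force': array([0.9732323 , 0.20624747, 5.84686669]), 'wrist_torque': array([ 0.11196325, -0.12443618,  0.05601526]), 'grip_force': 59.046921730041504, 'opening': 0.01705615643224773}
lift
shift [ 5.000e-04 -1.000e-04 -2.381e-01] turn [-0.0002 -0.0015 -0.0011] rows>= 2.9
```

Emit:
{"fn": "apply_moves", "kwargs": {"rows": [0, 0, -0.05, 0, 0, 0, 0, 0, -0.1, 0, 0, 0, 0, 0, -0.16, 0, 0, 0, 0, 0, -0.21, 0, 0, 0, 0, 0, -0.24, 0, 0, 0, 0, 0, -0.24, 0, 0, 0]}}

```text
t: 9.95
tool_pos: [0.4212, -0.2093, 0.3127]
tool_rot: [2.984, -0.975, 0.007]
contact_force: [0.2, 0.2, -0.7]
opening: 0.0171
grip_force: 58.5
```

```bash
python3 - <<'E'
from h import *
plan([.4613,.1292,.31],-77.6)
E
```

```text
shift [-0.2792 -0.4947  0.003 ] turn [ 0.0015 -0.003  -0.54  ] rows>= 6.8
```

Emit:
{"fn": "apply_moves", "kwargs": {"rows": [-0.028, -0.05, 0.003, 0, 0, -0.05, -0.056, -0.1, 0.003, 0, 0, -0.1, -0.084, -0.15, 0.003, 0, 0, -0.16, -0.112, -0.2, 0.003, 0, 0, -0.22, -0.14, -0.25, 0.003, 0, 0, -0.27, -0.168, -0.3, 0.003, 0, 0, -0.33, -0.195, -0.345, 0.003, 0, 0, -0.38, -0.223, -0.395, 0.003, 0, 0, -0.43, -0.251, -0.445, 0.003, 0, 0, -0.49, -0.27, -0.48, 0.003, 0, 0, -0.52, -0.279, -0.495, 0.003, 0, -0.003, -0.54, -0.279, -0.495, 0.003, 0, -0.003, -0.54, -0.279, -0.495, 0.003, 0, -0.003, -0.54, -0.279, -0.495, 0.003, 0, -0.003, -0.54]}}

```text
t: 11.35
tool_pos: [0.4607, 0.1289, 0.3077]
tool_rot: [-3.123, -0.336, 0.008]
contact_force: [0.5, -0.3, -0.7]
opening: 0.0169
grip_force: 58.8
```

```bash
python3 - <<'E'
from bot import *
o,im,d=grab('wrist');print(o['t'],o['tool_pos'],o['tool_rot'],o['contact_force'],o['wrist_torque']);W=cloud('wrist',o,d)
R=Rn.from_rotvec(o['tool_rot']).as_matrix();T=(W-np.array(o['tool_pos']))@R
np.savez('w4.npz',im=im,W=W,T=T,pos=o['tool_pos'])
cv2.imwrite('pics/w4.png',cv2.resize(im[60:360,140:420],None,fx=2,fy=2))
Q=T.reshape(-1,3);Q=Q[~np.isnan(Q[:,0])]
n=Q[(abs(Q[:,0])<.06)&(abs(Q[:,1])<.02)&(Q[:,2]<.12)]
print(np.histogram(n[:,2],24,(.03,.12)))
E
```

```text
11.35 [0.46073003 0.12886844 0.30767892] [-3.12255484 -0.33629335  0.00785116] [ 0.45213743 -0.33549094 -0.72021637] [ 0.00238107  0.06695477 -0.00819914]
(array([ 242,  678,  250, 2761,  488,  366,  336,  329,  291,  271,  154,
         69, 1200,  680,  120,  226,  381,  392,  150,   84,   59,   43,
         31,   20]), array([0.03   , 0.03375, 0.0375 , 0.04125, 0.045  , 0.04875, 0.0525 ,
       0.05625, 0.06   , 0.06375, 0.0675 , 0.07125, 0.075  , 0.07875,
       0.0825 , 0.08625, 0.09   , 0.09375, 0.0975 , 0.10125, 0.105  ,
       0.10875, 0.1125 , 0.11625, 0.12   ]))
```

View pics/w4.png

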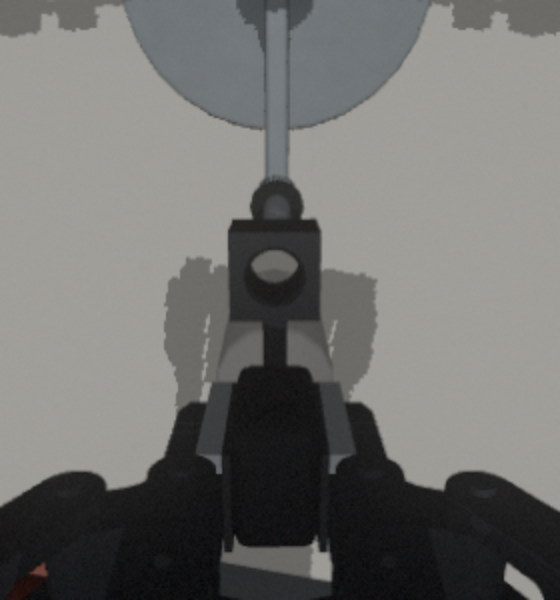

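The crop shows the eye block at (275,270) with the post and flange behind it at (276,200), so the lateral offset is about 1 mm. I'll compute the offset.

```bash
python3 - <<'E'
from h import *
z=np.load('w4.npz');T=z['T'];W=z['W'];Q=T.reshape(-1,3);Q=Q[~np.isnan(Q[:,0])]
def rect(n,q):
    R=cv2.minAreaRect((q[:,:2]*1000).astype(np.float32));print(n,len(q),np.array(R[0]).round(1),np.array(R[1]).round(1),round(R[2],1),'z',np.median(q[:,2]).round(4))
s=Q[(abs(Q[:,0])<.025)&(abs(Q[:,1])<.0085)&(Q[:,2]>.038)&(Q[:,2]<.047)];rect('cap',s)
s=Q[(Q[:,0]>.02)&(Q[:,0]<.06)&(abs(Q[:,1])<.014)&(Q[:,2]>.073)&(Q[:,2]<.082)];rect('block',s);s=s[s[:,0]>.027];rect('block2',s);print(s.min(0),s.max(0))
# arm line, tool frame, world z ~ .09-.1 radial 0.03..0.09 from axis
o=ctrl.get_obs();R=Rn.from_rotvec(o['tool_rot']).as_matrix();p=np.array(o['tool_pos'])
f=lambda w:(R.T@(np.array(w)-p))*1e3
print('post tip in tool',f([.4965,.1369,.17]),'axis',f([.6039,.1605,.17]),'dir of z in tool',R.T@[0,0,1])
m=(W[...,2]>.085)&(W[...,2]<.11)&(abs(T[...,1])<.015)&(T[...,0]>.06)&(T[...,0]<.13);q=T[m];print('arm',len(q));
for a,b in((.06,.075),(.075,.09),(.09,.11),(.11,.13)):
    k=q[(q[:,0]>a)&(q[:,0]<b)]
    if len(k)>5: print(a,(k[:,1].min()+k[:,1].max())*500,k[:,1].mean()*1e3)
E
```

```text
cap 2697 [-1.4  0. ] [17.  29.9] 90.0 z 0.0433
block 1640 [32.7 -0.4] [22.  25.3] 89.8 z 0.0783
block2 1255 [36.2 -0.4] [18.3 22. ] 0.1 z 0.0783
[ 0.02701973 -0.01142893  0.07621829] [0.04533699 0.01057978 0.08197665]
post tip in tool [ 3.72234975e+01 -1.41712075e-02  1.37720057e+02] axis [147.18458116  -0.20732325 137.22733507] dir of z in tool [-0.00448352 -0.00153634 -0.99998877]
arm 1132
0.06 0.15481560763521687 0.1527991035982067
0.075 0.6063769954371 0.5617458776606536
0.09 0.21626098021503654 0.3434498570867647
0.11 -0.16862851645285148 0.06559213169268076
```

Emit:
{"fn": "apply_moves", "kwargs": {"rows": [0.0047, 0.0008, 0, 0, 0, 0, 0.0047, 0.0008, 0.02, 0, 0, 0, 0.0047, 0.0008, 0.04, 0, 0, 0, 0.0047, 0.0008, 0.055, 0, 0, 0, 0.0047, 0.0008, 0.065, 0, 0, 0, 0.0047, 0.0008, 0.07, 0, 0, 0, 0.0047, 0.0008, 0.075, 0, 0, 0, 0.0047, 0.0008, 0.075, 0, 0, 0]}}

```text
t: 12.2
tool_pos: [0.4633, 0.13, 0.2629]
tool_rot: [-3.122, -0.339, 0.008]
contact_force: [-0.2, -0.5, -0.5]
opening: 0.0172
grip_force: 58.8
```

```bash
python3 - <<'E'
from h import *
o,im,d=grab('wrist');print(o['t'],o['tool_pos'],o['contact_force'],o['wrist_torque'])
a=cv2.resize(im[120:280,200:360],None,fx=3,fy=3)
o,im,d=grab('top')
v=np.array(o['tool_pos']);
cv2.imwrite('pics/w5.png',a)
E
```

```text
12.2 [0.46325104 0.13001844 0.26286329] [-0.22347613 -0.52042802 -0.51550848] [-0.12824412  0.18430258 -0.03042417]
```

View pics/w5.png

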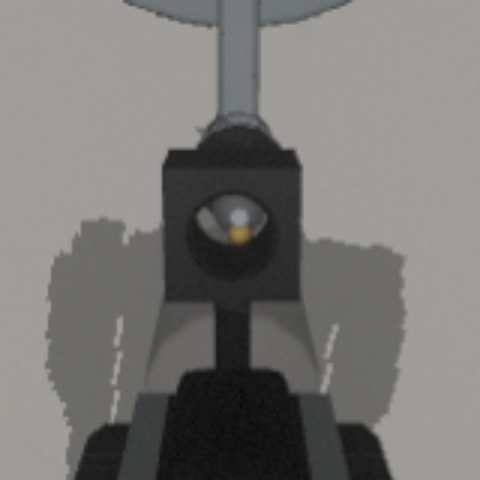

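The post tip (238,217) shows inside the hole (centre about 231,235). It sits about 1 mm to tool +y, so I correct and go down.

Emit:
{"fn": "apply_moves", "kwargs": {"rows": [-0.0008, 0.0018, 0, 0, 0, 0, -0.0008, 0.0018, 0, 0, 0, 0, -0.0008, 0.0018, 0.005, 0, 0, 0, -0.0008, 0.0018, 0.01, 0, 0, 0, -0.0008, 0.0018, 0.015, 0, 0, 0, -0.0008, 0.0018, 0.02, 0, 0, 0, -0.0008, 0.0018, 0.02, 0, 0, 0]}}

```text
t: 13.0
tool_pos: [0.4623, 0.1288, 0.2495]
tool_rot: [-3.122, -0.339, 0.012]
contact_force: [-0.9, 0.2, -2.4]
opening: 0.0172
grip_force: 58.8
```

```bash
python3 - <<'E'
from h import *
o=ctrl.get_obs();print(o['t'],o['tool_pos'],o['contact_force'],o['wrist_torque'])
E
```

```text
13.0 [0.46234709 0.12883845 0.24952917] [-0.86022224  0.18551645 -2.41248577] [-0.10439517  0.36075503  0.00384591]
```

Emit:
{"fn": "apply_moves", "kwargs": {"rows": [0, 0, 0.003, 0, 0, 0, 0, 0, 0.006, 0, 0, 0, 0, 0, 0.01, 0, 0, 0, 0, 0, 0.01, 0, 0, 0, 0, 0, 0.01, 0, 0, 0]}}

```text
t: 13.5
tool_pos: [0.4627, 0.1289, 0.2443]
tool_rot: [-3.122, -0.339, 0.009]
contact_force: [-0.8, -0.8, -1.9]
opening: 0.0169
grip_force: 58.8
```

Emit:
{"fn": "apply_moves", "kwargs": {"rows": [0, 0, 0.0033, 0, 0, 0, 0, 0, 0.0066, 0, 0, 0, 0, 0, 0.0066, 0, 0, 0, 0, 0, 0.0066, 0, 0, 0]}}

```text
t: 13.9
tool_pos: [0.4629, 0.1289, 0.2406]
tool_rot: [-3.122, -0.339, 0.008]
contact_force: [-2.7, -0.1, -1.6]
opening: 0.0174
grip_force: 58.8
```

Emit:
{"fn": "apply_moves", "kwargs": {"rows": [0, 0, 0.0033, 0, 0, 0, 0, 0, 0.0066, 0, 0, 0, 0, 0, 0.0066, 0, 0, 0, 0, 0, 0.0066, 0, 0, 0]}}

```text
t: 14.3
tool_pos: [0.4628, 0.1289, 0.2367]
tool_rot: [-3.122, -0.339, 0.008]
contact_force: [-2.3, -1.4, -2.6]
opening: 0.0173
grip_force: 58.8
```

Emit:
{"fn": "apply_moves", "kwargs": {"rows": [0, 0, 0.0025, 0, 0, 0, 0, 0, 0.005, 0, 0, 0, 0, 0, 0.005, 0, 0, 0]}}

```text
t: 14.6
tool_pos: [0.4633, 0.129, 0.2339]
tool_rot: [-3.122, -0.339, 0.006]
contact_force: [0.0, 0.5, -1.9]
opening: 0.0174
grip_force: 58.6
```

Emit:
{"fn": "apply_moves", "kwargs": {"rows": [0, 0, 0.0025, 0, 0, 0, 0, 0, 0.005, 0, 0, 0, 0, 0, 0.005, 0, 0, 0]}}

```text
t: 14.9
tool_pos: [0.4632, 0.129, 0.2311]
tool_rot: [-3.122, -0.339, 0.006]
contact_force: [0.6, -0.5, -1.1]
opening: 0.0172
grip_force: 58.6
```

Emit:
{"fn": "apply_moves", "kwargs": {"rows": [0, 0, 0.0025, 0, 0, 0, 0, 0, 0.0025, 0, 0, 0, 0, 0, 0.0025, 0, 0, 0]}}

```text
t: 15.2
tool_pos: [0.4633, 0.129, 0.2302]
tool_rot: [-3.122, -0.339, 0.005]
contact_force: [-1.1, -0.4, 1.2]
opening: 0.0174
grip_force: 59.2
```

Emit:
{"fn": "apply_moves", "kwargs": {"rows": [0, 0, 0.0015, 0, 0, 0, 0, 0, 0.0015, 0, 0, 0, 0, 0, 0.0015, 0, 0, 0]}}

```text
t: 15.5
tool_pos: [0.4633, 0.129, 0.2295]
tool_rot: [-3.122, -0.339, 0.006]
contact_force: [-2.1, -0.4, 5.2]
opening: 0.0174
grip_force: 59.6
```

Emit:
{"fn": "apply_moves", "kwargs": {"rows": [0, 0, 0.0015, 0, 0, 0, 0, 0, 0.0015, 0, 0, 0, 0, 0, 0.0015, 0, 0, 0]}}

```text
t: 15.8
tool_pos: [0.4633, 0.129, 0.229]
tool_rot: [-3.122, -0.339, 0.006]
contact_force: [-4.4, -0.1, 8.2]
opening: 0.0169
grip_force: 60.1
```

Emit:
{"fn": "apply_moves", "kwargs": {"rows": [0, 0, 0.0015, 0, 0, 0, 0, 0, 0.0015, 0, 0, 0, 0, 0, 0.0015, 0, 0, 0]}}

```text
t: 16.1
tool_pos: [0.4633, 0.129, 0.2286]
tool_rot: [-3.122, -0.34, 0.006]
contact_force: [-4.8, -1.1, 10.5]
opening: 0.0172
grip_force: 60.4
```

```bash
python3 - <<'E'
from h import *
o,im,d=grab('wrist');print(o['t'],o['tool_pos'],o['contact_force'],o['wrist_torque'])
cv2.imwrite('pics/w6.png',cv2.resize(im[130:250,220:340],None,fx=5,fy=5,interpolation=2))
E
```

```text
16.1 [0.46333144 0.12901942 0.22862804] [-4.76448119 -1.1409069  10.52274445] [-0.10872686  0.57331727  0.00560717]
```

View pics/w6.png

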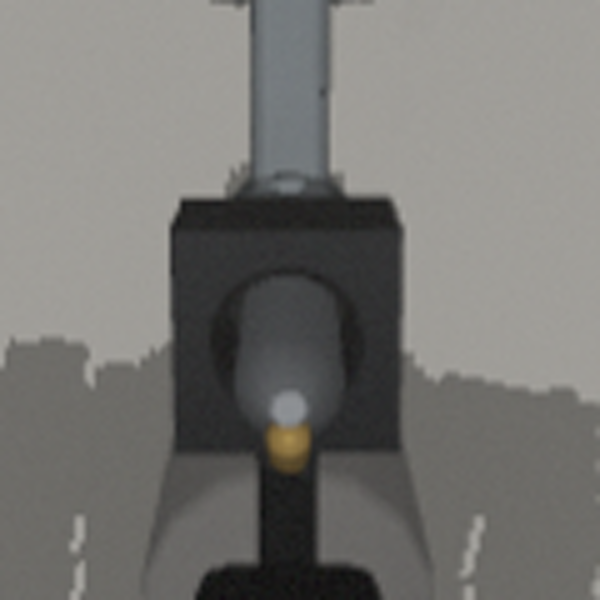

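The post is through the eye, with its tip at (290,408) and brass at (290,445). I press slightly more and check how far the tip stands out.

Emit:
{"fn": "apply_moves", "kwargs": {"rows": [0, 0, 0.0015, 0, 0, 0, 0, 0, 0.003, 0, 0, 0, 0, 0, 0.003, 0, 0, 0, 0, 0, 0.003, 0, 0, 0]}}

```text
t: 16.55
tool_pos: [0.4634, 0.129, 0.2278]
tool_rot: [-3.122, -0.34, 0.006]
contact_force: [-7.8, -1.3, 15.0]
opening: 0.0171
grip_force: 61.0
```

```bash
python3 - <<'E'
from h import *
o,im,d=grab('wrist');print(o['t'],o['tool_pos'],o['contact_force'])
W=cloud('wrist',o,d);R=Rn.from_rotvec(o['tool_rot']).as_matrix();T=(W-np.array(o['tool_pos']))@R*1e3
for v in range(168,232,4): print(v,T[v,278].round(1),W[v,278,2].round(4))
print('blocktop',W[205:215,258:265,2].mean(),W[205:215,293:298,2].mean())
E
```

```text
16.55 [0.46339704 0.12902146 0.22784935] [-7.8288016  -1.28729901 15.04460446]
168 [4.440e+01 1.000e-01 1.041e+02] 0.1236
172 [45.2  0.1 86.3] 0.1413
176 [44.6  0.1 78.7] 0.149
180 [43.   0.1 77.2] 0.1505
184 [40.8  0.1 78.5] 0.1492
188 [38.5  0.1 80.4] 0.1473
192 [38.5  0.  71.7] 0.156
196 [38.4  0.  64.6] 0.1631
200 [37.6  0.  60.8] 0.1669
204 [36.   0.  60.5] 0.1672
208 [35.3  0.  56.9] 0.1708
212 [33.6  0.  56.5] 0.1712
216 [31.6  0.  57.5] 0.1702
220 [29.8  0.  57.6] 0.1701
224 [24.6  0.  67.6] 0.1601
228 [17.7  0.  81.3] 0.1465
blocktop 0.14988869834355997 0.14973641865117668
```

Tip stands about 21 mm above the eye's top at 15 N, as it should with the eye seated and the tongue clear above it. Ease off, release, retreat.

Emit:
{"fn": "apply_moves", "kwargs": {"rows": [0, 0, -0.002, 0, 0, 0, 0, 0, -0.0035, 0, 0, 0, 0, 0, -0.0035, 0, 0, 0, 0, 0, -0.0035, 0, 0, 0]}}

```text
t: 17.0
tool_pos: [0.4633, 0.129, 0.2287]
tool_rot: [-3.122, -0.339, 0.006]
contact_force: [-5.3, -0.2, 9.4]
opening: 0.0175
grip_force: 60.3
```

Emit:
{"fn": "apply_moves", "kwargs": {"rows": [0, 0, 0, 0, 0, 0, 0, 0, 0, 0, 0, 0, 0, 0, 0, 0, 0, 0, 0, 0, 0, 0, 0, 0, 0, 0, 0, 0, 0, 0, 0, 0, -0.01, 0, 0, 0, 0, 0, -0.03, 0, 0, 0, 0, 0, -0.06, 0, 0, 0, 0, 0, -0.1, 0, 0, 0, -0.05, 0, -0.15, 0, 0, 0, -0.1, 0, -0.15, 0, 0, 0, -0.1, 0, -0.15, 0, 0, 0, -0.1, 0, -0.15, 0, 0, 0], "grip": 0.6}}

```text
t: 18.3
tool_pos: [0.405, 0.116, 0.3186]
tool_rot: [-3.122, -0.339, 0.003]
contact_force: [0.5, 0.2, 0.3]
opening: 0.0514
grip_force: 0.0
```

```bash
python3 - <<'E'
from meas import *
o,im,d=grab('wrist');print(o['t'],o['tool_pos'],o['contact_force'],o['opening']);W=cloud('wrist',o,d)
a=cv2.resize(im[40:320,140:420],(560,560),interpolation=2);cv2.imwrite('pics/w7.png',a)
stand(W,np.array([.6039,.1605]),-167.4)
P=W[~np.isnan(W[...,0])];c=np.array([.462,.129]);r=np.hypot(*(P[:,:2]-c).T)
q=P[(r<.03)&(P[:,2]>.165)&(P[:,2]<.21)];print('cap z',np.histogram(q[:,2],9,(.165,.21)))
E
```

```text
18.3 [0.40495853 0.11600342 0.31859236] [0.47345963 0.2318374  0.26440936] 0.051423985274942005
post 1169 top z [0.1708 0.171  0.1711 0.1711 0.1712 0.1712 0.1712 0.172 ] [0.4946 0.1363 0.1671]
cap z (array([ 54,  38, 269, 989,   5,   0,   0,   0,   0]), array([0.165, 0.17 , 0.175, 0.18 , 0.185, 0.19 , 0.195, 0.2  , 0.205,
       0.21 ]))
```

View pics/w7.png

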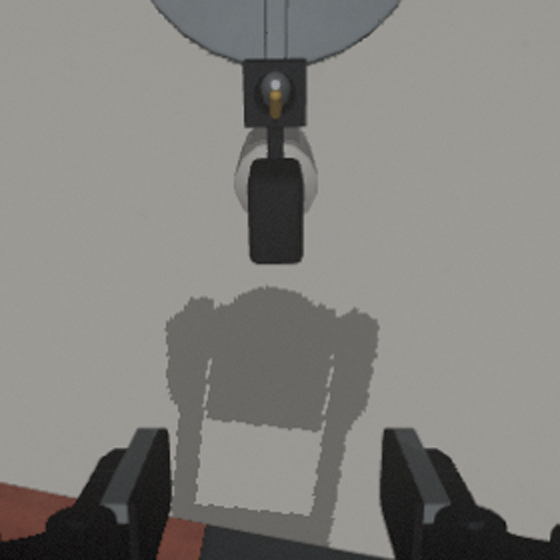

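The bottle hangs with the eye around the post, and the brass tongue (275,105) is out over the eye's rim. One numeric check of the carousel angle, then hand in.

```bash
python3 - <<'E'
from meas import *
o,im,d=grab('top');W=cloud('top',o,d);stand(W,np.array([.6035,.159]),-167.4)
o=ctrl.get_obs();print(o['t'],np.abs(o['dq']).max())
print(ctrl.finish_job())
E
```

```text
knobtop 124 [0.6029 0.159  0.2097] ((603.1185302734375, 159.56565856933594), (42.16847610473633, 16.41978645324707), 12.141796112060547)
 bar ang -166.56215374081017
cap 90 78 [0.6362 0.0173] [16.9 28.8] ang -77.02 r 0.1454
cap 180 74 [0.7468 0.1893] [31.2 18.1] ang 11.94 r 0.1465
cap 270 95 [0.5725 0.3016] [18.1 30. ] ang 102.25 r 0.1459
18.4 0.01621780484864054
the job is handed in; nothing more can be done
None
```

I turned the carousel until the empty hook stood over the pointer (within about 1° by my measurements), hung the bottle on it body outward, and pressed with about 15 N. The last picture shows the tongue out over the eye. I then let go and handed the job in at about 18 s; no verdict came back.

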